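# Pin the knock bar back into the coffee knock box

## Robot

A 6-joint arm with a two-finger parallel gripper is mounted at the origin on the work surface. World frame = base frame: x ahead of the robot, y to its left, z up, the work surface at z = 0. Lengths are in m, angles in rad, forces in N, time in s.
With the tool pointing down it reaches from about 0.35 to 0.775 m from the base axis. Payload 7.3 kg.
Tool frame: the origin (TCP) lies at the very end of the fingers, on their centre line; the grasp point (between the pads) lies 19 mm behind it; z points along the fingers, y is the line along which they close (so a half turn about z gives the same grasp; the last joint's range is limited). The gripper opens to 92 mm and grips with 3 to 60 N. Pads are 19 mm wide; open, the fingers measure 130 mm over their backs; the gripper's body (75 mm by 190 mm) begins 47 mm behind the grasp point.
Start: joints at [-1.454, 0.342, 1.524, -0, 1.275, -0.146], TCP at [0.136, -0.507, 0.192] pointing down, gripper open.
Joint ranges: [-2.53, 2.53], [-0.77, 2.02], [0.04, 2.7], [-1, 4.14], [0.28, 2.66], [-3.11, 3.11]. Speed limits (rad/s): [2.57, 2.57, 3.14, 3.14, 3.14, 3.14].

## Interface

Orientations are given as [roll, pitch, yaw] about the fixed x, y, z axes, in that order (R = Rz(yaw) Ry(pitch) Rx(roll)).
In Python, from cell import robot gives the robot as it stands. The module is installed in compiled form; this text tells all that it offers.
- The arm moves only by the tool arm_command, never from a script. Its argument "moves" is a list of rows, each a list of 3 entries, a list of its own where there are three numbers: the shift along the tool's x, y, z in m, then the turn, a rotation vector about the tool's x, y, z in rad, then the finger opening in m, from 0 to 0.0918. In form: [[[dx, dy, dz], [ax, ay, az], claw], ...]. A call has exactly 5 rows; each row is the pose to reach, as a shift and turn from the pose commanded when the call began, along the tool's axes at that moment; what a row does not reach only later rows make up. A row lasts 1/10 s, in which the tool goes at most 50 mm and 8.59 degrees, less where a joint would pass 70% of its speed; a pose out of reach is approached as far as the arm can. A call with a gripper value outside its range is refused whole. The fingers move at their own pace and stop on an object; "squeeze" is the grip in N (left out, the last holds). Time passes only in rows, so rows that repeat a pose let the fingers close, or fill a call up. It gives the time, the measured TCP pose, the force, the opening and the grip force at its end, in the units of the state.
- robot.observe(): the state, without advancing time (a new reading comes with each control period).
- robot.read_camera(name): name is "scene" or "top" or "wrist"; returns the picture (420x560x3 uint8, red, green, blue); there is no depth.
- robot.camera_model(name): a dict with "fx", "fy", "cx", "cy" (pixels), "R" (3x3) and "t" (3): a world point X has camera coordinates R X + t. Camera axes: x right, y down, z forward; pixel columns grow to the right and rows downward; lengths in m; the calibration is good to about 2 mm. The wrist camera is an equidistant fisheye: a pixel r from the principal point sees the ray r / f radians off the axis. A picture is of the moment at which its call begins: read the wrist's pose just before it. camera_model takes no time and is no camera call; for the wrist camera it gives the pose at the moment of the call.
- robot.hand_in(): hands the job in; it is judged then, once.
The state is a dict: "time": time; "qpos": joint angles; "qvel": joint speeds; "joint_efforts": joint torques, N m; "tool_pos": TCP position; "tool_rot": TCP orientation; "contact_force": force on the tool from outside, world axes, zero at the start; "torque": the same for the moment, N m; "opening": finger opening in m; "grip_force": force on a finger pad.
Only numpy, scipy, OpenCV 4.12 (cv2) and the standard library are available. Lean on these libraries where they do the work, as an engineer would, in place of code of your own. Each camera call takes 0.05 s, during which the arm holds its last target. There are 200 camera calls.

## Task

The knock box has been washed and its bar is not yet secured: gently push the bar fully home by its round head, then take the linchpin from the oak tool block, push it down through the hole in the bar's square end until its collar sits on the bar, and swing its wire ring down over the bar's end until the ring lies against the pin. Use only light hand force on the bar, the box and the pin, let go of the pin when it is locked, and leave the other things on the counter where they are.

Things in the scene. Friction and masses are not known exactly. Their poses are not given: they have to be found in the camera images.
- knock_box: Open-topped stainless steel knock box, 160 x 160 mm, 115 mm high, fixed to the counter. Origin: centre of its underside, z up. A square steel bar (20 x 20 mm, axis 92 mm up, cannot turn) runs through it along its y axis: round head outside the +y wall, square end with the pin hole outside the -y wall. More than 25 N from the pin or the gripper would mar box and bar.
- knock_bar (a joint): How far (m) the bar is drawn out towards the box's +y: 0 = fully home, its head against the black rubber buffer; at the start 0.022 to 0.036. It slides stiffly: about 7 N moves it, either way, and it stays where it is left.
- head_place (a point): Centre of the outer face of the bar's head when the bar was new and home: a fixed point of the box, y = 108 mm, 92 mm up. The buffer has worn since (see hole_place), so home is now 2 to 14 mm nearer the box; drawn out, the head is farther to +y by the bar's joint value. The head is a disc 46 mm in diameter, 12 mm thick, its face looking to the box's +y. Axes as the box's.
- hole_place (a point): Mouth of the pin hole, on the bar's top face (102 mm up), as it was when new with the bar home: a fixed point of the box, x = 0, y = -98 mm. The buffer has worn since, so the home bar now goes deeper: the true hole (vertical, through, 9 mm wide, hardly chamfered) lies 2 to 14 mm farther along the box's -y (none across): find it by feel or eye. The bar ends 12 mm beyond it.
- bush (a point): Centre of the top of the dark bush block (36 mm wide, 109 mm above the counter) on the box's -y wall, out of which the bar's square end comes; a fixed point of the box. The block reaches from y = -80 mm (the wall) to y = -90 mm. While the bar is drawn out the pin hole lies in it or inside the box. Axes as the box's.
- linchpin_grip (a point): Centre of the linchpin's upright grip tab (10 mm thick along x, 20 mm wide along y, 22 mm tall). Below the tab a collar, 16 mm in diameter, 10 mm tall, its underside 21 mm below this point; then the shank, 8 mm in diameter, 37 mm long below the collar, almost square at the tip. At the start upright (z up) in one of the tool block's three holes.
- ring_hinge (a point): Hinge of the linchpin's wire ring, in the collar's middle, 16 mm below the grip centre; the hinge axis is the pin's x. Axes as the pin's. The open ring sticks out to the pin's -y. To close over the bar's end the pin's -y must point as the box's -y. Wire 4 mm thick; side wires 20 mm either side of the middle, 12 to 26 mm from the hinge; foot 36 mm from it.
- pin_ring (a joint): Swing of the ring (rad): 0 = closed, its foot against the shank near the tip; 1.41 = level; 1.9 = fully raised; at the start 1.36 to 1.72. Stiff hinge (0.05 N m): it stays where it is left, and 1.5 to 3 N swings it. Closing, its side wires pass left and right of the bar's end and its foot swings in under the bar.
- tool_block: Oak tool block, 64 x 210 mm, 46 mm high, fixed. Origin: centre of its underside. Three holes 9 mm wide, 70 mm apart along its y, hold the linchpin (collar resting on the block's top), a wooden-handled needle tool (55 mm above the block) and a dial thermometer (43 mm above the block), in any order.

How it is judged:
On the way, in this order (a step that is already met when the one before it is completed fails the run):
1. the bar is pushed fully home (value of joint knock_bar below 0.002 m), for 0.2 s.
2. the linchpin stands through the bar's hole, collar on the bar (z of linchpin_grip in the frame of knock_box between 0.118 and 0.1255 m and x of linchpin_grip in the frame of knock_box between -0.004 and 0.004 m and y of linchpin_grip in the frame of knock_box between -0.114 and -0.095 m and angle between linchpin_grip's own z axis and vertical below 0.1 rad), for 0.2 s.
3. the ring is swung over the bar's end (value of joint pin_ring below 0.17 rad), for 0.2 s.
At the end, for the whole second after the job is handed in: The bar is home within 4 mm; the linchpin stands upright (within 0.1 rad) through the bar's hole with its collar on the bar (within 2.5 mm); its ring is closed to within 0.17 rad of the pin; the pin is released and at rest (all of step 2 and value of joint knock_bar below 0.004 m and value of joint pin_ring below 0.17 rad and linear speed of linchpin below 0.02 m/s); the robot touches nothing.
It fails at once if the pin is pressed on the bar or box with more than 25 N (contact force between linchpin and knock_box above 25 N).
It fails at once if the robot presses on the bar or box with more than 25 N (contact force between any of the arm, the fingers and knock_box above 25 N).
It fails at once if a bystander is moved or tipped (distance of any of needle_tool, thermometer from where it was at the start of the episode above 0.02 m or distance of any of tamper, paper_cup, bean_jar, milk_jug, dosing_cup, portafilter from where it was at the start of the episode above 0.03 m).
It also fails if it takes over 72 s, if anything falls off the work surface, if the arm or the gripper's body presses on something with over 40 N, if the wrist force passes 120 N, or if a joint passes its speed limit or range.

## Working session

There is one attempt and no reset: what is moved stays moved. The work goes in short steps, Python scripts to look and compute and a tool call to move; the robot and the scene stay as the last step left them, time stands still between calls to the robot, and variables do not carry over. Pictures are saved under pics/ and viewed, at most 10 in all, crops included, and the job is handed in when it is done.

Besides the shell and the picture viewer there is one more tool, called by a JSON object that holds its "method" and its "body", one argument or row to a line. arm_command: Moves the arm, as the interface text tells. Its arguments: {"type":"object","properties":{"moves":{"type":"array"},"squeeze":{"type":"number"}},"required":["moves"]}

```bash
mkdir -p pics; ls; python3 - <<'E'
from cell import robot
import cv2,numpy as np
s=robot.observe();print(s)
for n in("scene","top"):
    im=robot.read_camera(n);cv2.imwrite(f"pics/{n}0.png",im[:,:,::-1]);np.save(f"pics/{n}0.npy",im)
    m=robot.camera_model(n);print(n,m['fx'],m['cx'],m['cy'],(-np.array(m['R']).T@m['t']).round(3),np.array(m['R']).round(3).tolist())
a=cv2.imread("pics/scene0.png");
E
```

```text
pics
{'time': 0.0, 'qpos': array([-1.45400351e+00,  3.42720530e-01,  1.52500737e+00, -4.32224257e-05,
        1.27538745e+00, -1.45993556e-01]), 'qvel': array([-6.47815067e-04,  5.67833104e-04,  4.74892919e-04,  6.13510774e-04,
       -1.85807671e-04,  8.05561314e-05]), 'joint_efforts': array([ 5.59446198e-04, -4.31247389e+01, -2.44220996e+01,  7.17154378e-02,
        5.60637563e-02, -1.50032861e-04]), 'tool_pos': array([ 0.13633746, -0.50651789,  0.19114951]), 'tool_rot': array([-3.14008015e+00, -1.80623039e-04,  2.62798851e-01]), 'contact_force': array([ 0.06464423, -0.19969626,  0.59577147]), 'torque': array([ 0.00538146,  0.03995103, -0.05817374]), 'grip_force': 0.0, 'opening': 0.09185815888968346}
scene 469.37848991014323 275.6165987415325 215.97460555767555 [ 1.031 -0.578  0.647] [[0.729, 0.685, 0.001], [0.413, -0.438, -0.798], [-0.546, 0.582, -0.603]]
top 435.1165635868473 282.41101878623783 204.62657504372413 [ 0.432 -0.057  0.892] [[-0.011, -0.999, -0.044], [-0.987, 0.017, -0.157], [0.158, 0.041, -0.987]]
```

View pics/top0.png

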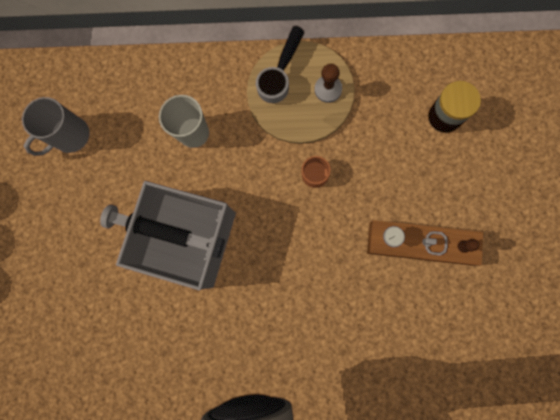

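View pics/scene0.png

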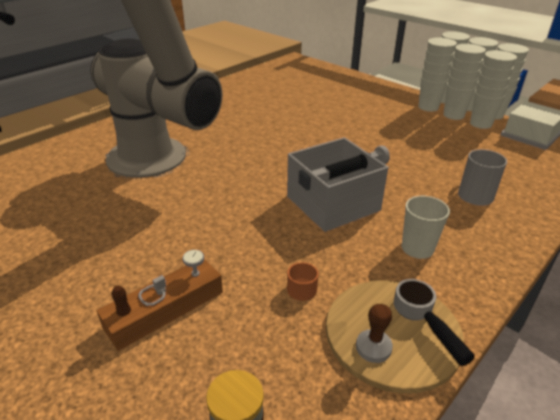

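The top view shows the box with corners near (145,185), (225,210), (203,287), (120,265), and the bar's head at (110,216). The tool block runs from (370,240) to (482,245), with the thermometer at (394,237), the pin at (432,242) and the needle tool at (470,245). I'll crop these areas for detail.

```bash
python3 - <<'E'
import cv2,numpy as np
t=cv2.imread("pics/top0.png");s=cv2.imread("pics/scene0.png")
a=cv2.resize(t[175:295,95:245],None,fx=5,fy=5,interpolation=cv2.INTER_CUBIC)[:600,:750]
b=cv2.resize(t[212:272,362:492],None,fx=3,fy=3,interpolation=cv2.INTER_CUBIC)
c=cv2.resize(s[235:345,95:230],None,fx=3,fy=3,interpolation=cv2.INTER_CUBIC)
cv2.imwrite("pics/c1.png",cv2.convertScaleAbs(a,alpha=1.5))
o=np.zeros((520,400,3),np.uint8)
o[:180,:390]=b;o[185:515,:400]=c[:330,:400];cv2.imwrite("pics/c2.png",cv2.convertScaleAbs(o,alpha=1.5))
E
```

```text
(no output)
```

View pics/c1.png

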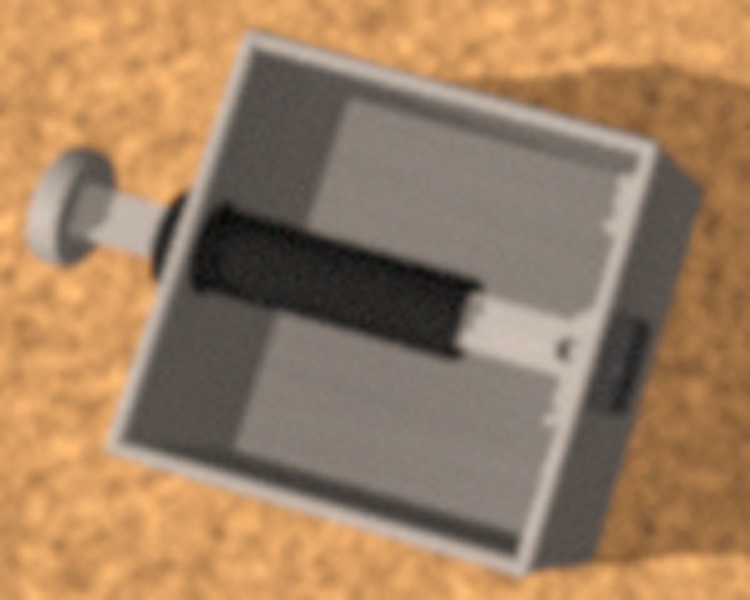

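View pics/c2.png

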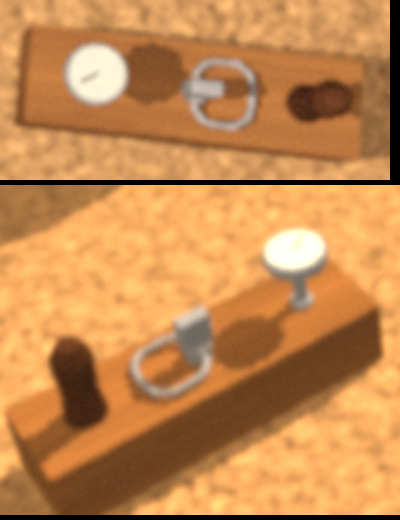

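The box crop shows rim corners at (248,32), (658,140), (525,575) and (108,448). The pin hole in the bar is still inside the box at (566,348), and the head's outer face is at about (52,215). In the other crop the pin's tab is at (208,88), and its ring points to the right, towards the needle tool.

```bash
cat > h.py <<'E'
import numpy as np,cv2
from cell import robot
def ray(n,uv,m=None):
    m=m or robot.camera_model(n);R=np.array(m['R']);c=-R.T@np.array(m['t'])
    x=(uv[0]-m['cx'])/m['fx'];y=(uv[1]-m['cy'])/m['fy']
    if n=='wrist':
        r=np.hypot(x,y);d=np.array([x/r*np.sin(r),y/r*np.sin(r),np.cos(r)])
    else: d=np.array([x,y,1.])
    return c,R.T@d
def onz(n,uv,z,m=None):
    c,d=ray(n,uv,m);return c+d*(z-c[2])/d[2]
def totool(p,yaw=None):
    "world target -> shift in tool axes (tool pointing down)"
    s=robot.observe();y=s['tool_rot'][2];d=np.array(p)-s['tool_pos']
    return np.array([np.cos(y)*d[0]+np.sin(y)*d[1],np.sin(y)*d[0]-np.cos(y)*d[1],-d[2]]).round(4)
E
python3 - <<'E'
from h import *
f=lambda u,v,z:onz('top',(95+u/5,175+v/5),z)
C=np.array([f(*p,.115) for p in((248,32),(658,140),(525,575),(108,448))]);print(C.round(4))
c=C.mean(0);ydir=(C[0]+C[3]-C[1]-C[2])[:2];yaw=np.arctan2(-ydir[0],ydir[1]);print('centre',c,'yaw',yaw,np.linalg.norm(ydir)/2)
Rt=np.array([[np.cos(yaw),np.sin(yaw)],[-np.sin(yaw),np.cos(yaw)]])
for n,p in(('hole',f(566,348,.102)),('head face',f(45,215,.092))): print(n,p.round(4),Rt@(p-c)[:2])
g=lambda u,v,z:onz('top',(362+u/3,212+v/3),z)
print('tab',g(208,88,.078),'foot',g(254,95,.052),'blk',[g(*p,.046).round(3).tolist() for p in((28,27),(365,60),(18,123))])
h=(Rt.T@[[0,0],[.150,-.105]])+c[:2,None];print(h.T)
print('therm',g(96,74,.089),'needle',g(335,97,.101))
E
```

```text
[[0.6048 0.2309 0.115 ]
 [0.5616 0.0776 0.115 ]
 [0.4063 0.1235 0.115 ]
 [0.4526 0.276  0.115 ]]
centre [0.50634115 0.1770137  0.115     ] yaw -0.2850747876099537 0.15928976458371435
hole [0.4873 0.113  0.102 ] [-0.00031232 -0.06680138]
head face [0.5408 0.3144 0.092 ] [-0.00556679  0.14158193]
tab [ 0.48929471 -0.29664334  0.078     ] foot [ 0.486294   -0.33272978  0.052     ] blk [[0.533, -0.194, 0.046], [0.508, -0.406, 0.046], [0.471, -0.185, 0.046]]
[[0.54852553 0.3209598 ]
 [0.47681208 0.07625144]]
therm [ 0.49798305 -0.2266144   0.089     ] needle [ 0.4813073  -0.36393856  0.101     ]
```

{"method": "arm_command", "body": {
  "moves": [
    [[0.04,-0.03,0],[0,0,-0.14],0],
    [[0.08,-0.06,0],[0,0,-0.28],0],
    [[0.12,-0.09,0],[0,0,-0.42],0],
    [[0.16,-0.12,0],[0,0,-0.56],0],
    [[0.199,-0.151,0],[0,0,-0.7],0]
  ],
  "squeeze": 15
}}

```text
time: 0.6
tool_pos: [0.2901, -0.3077, 0.1916]
tool_rot: [-3.141, -0.0, 0.968]
contact_force: [1.6, 0.8, 0.3]
opening: 0.0567
grip_force: 0.0
```

```bash
python3 - <<'E'
from h import *
s=robot.observe();print(s['tool_pos'],s['tool_rot'],s['opening']);print(totool([.45,-.08,.19]),totool([.5555,.3449,.19]))
E
```

```text
[ 0.29007869 -0.30766114  0.19163207] [-3.14146924e+00 -1.97241702e-04  9.67949837e-01] 0.05665777224210907
[0.2782 0.0026 0.0016] [ 0.688  -0.1514  0.0016]
```

{"method": "arm_command", "body": {
  "moves": [
    [[0.049,0,0],[0,0,-0.08],0],
    [[0.098,0,0],[0,0,-0.16],0],
    [[0.147,0,0],[0,0,-0.24],0],
    [[0.196,0,0],[0,0,-0.318],0],
    [[0.245,0,0],[0,0,-0.318],0]
  ]
}}

```text
time: 1.1
tool_pos: [0.4299, -0.1064, 0.1917]
tool_rot: [-3.141, 0.0, 1.283]
contact_force: [0.7, -1.1, -0.0]
opening: 0.0164
grip_force: 0.0
```

{"method": "arm_command", "body": {
  "moves": [
    [[0.047,0,0],[0,0,0],0],
    [[0.094,0,0],[0,0,0],0],
    [[0.141,0,0],[0,0,0],0],
    [[0.188,-0.003,0],[0,0,0],0],
    [[0.234,-0.003,0],[0,0,0],0]
  ]
}}

```text
time: 1.6
tool_pos: [0.4931, 0.1188, 0.1915]
tool_rot: [-3.141, 0.0, 1.281]
contact_force: [0.1, -1.2, -0.2]
opening: 0.0005
grip_force: 0.0
```

{"method": "arm_command", "body": {
  "moves": [
    [[0.047,0,0],[0,0,0],0],
    [[0.094,0,0],[0,0,0],0],
    [[0.141,0,0],[0,0,0],0],
    [[0.188,-0.003,0],[0,0,0],0],
    [[0.234,-0.003,0],[0,0,0],0]
  ]
}}

```text
time: 2.1
tool_pos: [0.5571, 0.3438, 0.1913]
tool_rot: [-3.141, 0.001, 1.281]
contact_force: [0.7, -0.6, -0.0]
opening: 0.0003
grip_force: 0.0
```

```bash
python3 - <<'E'
from h import *
s=robot.observe();print(s['tool_pos'],s['tool_rot'],s['opening'],s['contact_force']);print(totool([.5555,.3449,.085]))
im=robot.read_camera('wrist');cv2.imwrite('pics/w1.png',im[:,:,::-1])
E
```

```text
[0.55710054 0.34383254 0.19125248] [-3.14088284e+00  6.85306169e-04  1.28122558e+00] 0.00029592039792359964 [ 0.68346833 -0.62475249 -0.04832436]
[ 0.0006 -0.0018  0.1063]
```

View pics/w1.png

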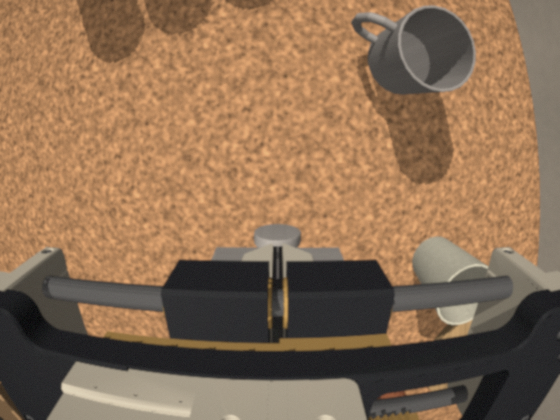

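The wrist view shows the head at (278,235) directly behind the fingers, with the jug (430,50) and cup (455,280) clear. I'll descend next and then push along tool -x.

{"method": "arm_command", "body": {
  "moves": [
    [[0,0,0.035],[0,0,0],0],
    [[0,-0.002,0.07],[0,0,0],0],
    [[0,-0.002,0.103],[0,0,0],0],
    [[-0.005,-0.002,0.103],[0,0,0],0],
    [[-0.01,-0.002,0.103],[0,0,0],0]
  ]
}}

```text
time: 2.65
tool_pos: [0.5525, 0.3323, 0.0889]
tool_rot: [-3.141, 0.001, 1.281]
contact_force: [-0.1, 0.4, 0.2]
opening: 0.0006
grip_force: 0.0
```

{"method": "arm_command", "body": {
  "moves": [
    [[-0.004,0,0],[0,0,0],0],
    [[-0.008,0,0],[0,0,0],0],
    [[-0.012,0,0],[0,0,0],0],
    [[-0.016,0,0],[0,0,0],0],
    [[-0.02,0,0],[0,0,0],0]
  ]
}}

```text
time: 3.15
tool_pos: [0.547, 0.3133, 0.0893]
tool_rot: [3.141, -0.0, 1.281]
contact_force: [0.5, 0.8, -0.2]
opening: 0.0006
grip_force: 0.0
```

{"method": "arm_command", "body": {
  "moves": [
    [[-0.002,0,0],[0,0,0],0],
    [[-0.004,0,0],[0,0,0],0],
    [[-0.006,0,0],[0,0,0],0],
    [[-0.008,0,0],[0,0,0],0],
    [[-0.01,0,0],[0,0,0],0]
  ]
}}

```text
time: 3.65
tool_pos: [0.544, 0.3039, 0.0887]
tool_rot: [-3.142, 0.0, 1.281]
contact_force: [0.2, -0.1, -0.0]
opening: 0.0007
grip_force: 0.0
```

```bash
python3 - <<'E'
from h import *
t=robot.read_camera('top')[175:295,85:205,::-1];s=robot.read_camera('scene')[110:230,270:410,::-1]
o=np.zeros((360,800,3),np.uint8);o[:,:360]=cv2.resize(t,(360,360),interpolation=2);o[:,370:790]=cv2.resize(s,(420,360),interpolation=2)
cv2.imwrite('pics/p1.png',cv2.convertScaleAbs(o,alpha=1.5))
E
```

```text
(no output)
```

View pics/p1.png

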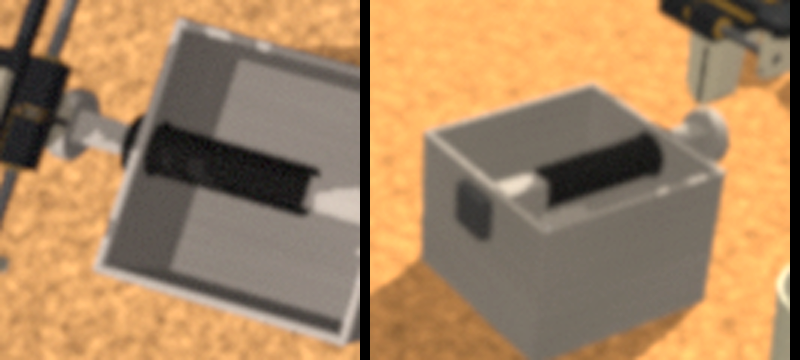

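```bash
python3 - <<'E'
from h import *
def proj(n,X):
    m=robot.camera_model(n);p=np.array(m['R'])@X+m['t'];return p[:2]/p[2]*m['fx']+[m['cx'],m['cy']]
s=robot.observe();print(s['tool_pos'],s['contact_force'])
u=proj('scene',s['tool_pos']);print(u,(u-[270,110])*3+[370,0]); u=proj('top',s['tool_pos']);print(u,(u-[85,175])*3)
c=np.array([.5063,.177]);yh=np.array([.2812,.9596])
for y in(.105,.1395):
  X=np.r_[c+yh*y,.092]
  u=proj('scene',X);v=proj('top',X);print(y,(u-[270,110])*3+[370,0],(v-[85,175])*3)
E
```

```text
[0.54395125 0.30380475 0.08874065] [ 1.24310467 -0.27267585 -0.37701501]
[380.09950383 156.07375724] [700.2985115  138.22127171]
[110.37016497 216.48752607] [ 76.1104949 124.4625782]
0.105 [673.57576778 143.12324191] [113.95066499 135.94109012]
0.1395 [707.48713698 132.06735267] [ 62.9883475  121.48941222]
```

```bash
python3 - <<'E'
from h import *
a=robot.read_camera('scene').astype(int);b=np.load('pics/scene0.npy').astype(int)
sat=lambda i:i[...,0]-i[...,2]
for r in range(120,166,2): print(r,sat(a)[r,366:400:2],sat(b)[r,366:400:2])
E
```

```text
120 [111 110 111 112 102  65  16   5   1  31  40  11   5   3   3  12  18] [107 106 108 109 105 103 104 104 105 106 102 105 108 102  84  72  68]
122 [108 109 110 110 107  72  27  17   9  17  34  20   9   7   8  15  26] [105 107 107 107 107 105 105 106 108 107 100  98  88  77  70  71  71]
124 [109 110 106 105 106  66  29  25  22  19  23  24  22  15   9   9  19] [106 104 102 102 104 103 104 107 107 109  97  84  71  70  66  65  68]
126 [115 115 111 111 111  68  27  24  20  26  26  27  25  25  28  31  14] [111 112 109 107 110 111 107 106 103  93  77  69  67  67  67  67  65]
128 [112 115 111 108 109  61  27  25  19  26  25  25  26  25  40  65  47] [108 112 108 104 109 112 109 101  86  73  70  69  67  67  68  71  68]
130 [112 110 110 106 101  50  25  21  21  25  25  25  25  25  49  69  60] [108 107 105 103 104 105 102  78  67  68  68  68  67  67  67  68  67]
132 [116 113 109 110 107  53  26  20  22  26  25  25  24  30  59  69  57] [113 110 107 107 112 108  99  73  67  65  66  67  66  68  69  67  66]
134 [111 107 109 114 103  46  26  19  23  26  25  24  25  33  65  72  56] [107 105 105 111 1
[... 1511 characters left out ...]
5  13  13  12  12  12  12  13  26  93 109 111 113 113] [ 11  14  18  19  21  17  14  12  12  13  14  26  90 106 109 108 109]
158 [  9  12  13  14  15  13  12  12  13  13  13  27  92 111 110 112 112] [  8  11  13  14  17  16  13  11  12  13  13  26  89 107 107 107 110]
160 [  4  10  12  12  13  15  14  13  13  12  13  48 103 107 104 108 110] [  5   9  13  11  12  16  16  14  13  12  13  46 100 104 103 104 106]
162 [  4  10  12  12  11  12  13  13  14  15  31  84 112 111 108 109 106] [  3  10  11  11  11  13  14  17  16  14  31  83 110 107 105 105 103]
164 [  4  10  11  11  12  13  12  13  15  24  67 102 107 106 106 109 110] [  4  10  11  12  12  12  11  13  17  24  66 100 104 103 103 105 106]
```

```bash
python3 - <<'E'
from h import *
yaw=-.285;Rt=np.array([[np.cos(yaw),np.sin(yaw)],[-np.sin(yaw),np.cos(yaw)]])
for uv in((380,144),(377,140),(390,141.5)):
  for z in(.089,.1,.11,.115):
    p=onz('scene',uv,z);print(uv,z,p.round(4),(Rt@(p[:2]-[.5063,.177])).round(4))
s=robot.observe();m=robot.camera_model('wrist');X=np.array(m['R'])@s['tool_pos']+m['t'];print(X,m['fx'],m['cx'],m['cy'])
r=np.arctan2(np.hypot(X[0],X[1]),X[2])*m['fx'];print(X[:2]/np.hypot(X[0],X[1])*r+[m['cx'],m['cy']])
E
```

```text
(380, 144) 0.089 [0.5108 0.354  0.089 ] [-0.0454  0.1712]
(380, 144) 0.1 [0.5211 0.3357 0.1   ] [-0.0304  0.1564]
(380, 144) 0.11 [0.5304 0.319  0.11  ] [-0.0168  0.143 ]
(380, 144) 0.115 [0.535  0.3106 0.115 ] [-0.01    0.1363]
(377, 140) 0.089 [0.4937 0.3667 0.089 ] [-0.0654  0.1785]
(377, 140) 0.1 [0.5043 0.348  0.1   ] [-0.05    0.1636]
(377, 140) 0.11 [0.5139 0.3311 0.11  ] [-0.036  0.15 ]
(377, 140) 0.115 [0.5187 0.3226 0.115 ] [-0.029   0.1433]
(390, 141.5) 0.089 [0.5218 0.3823 0.089 ] [-0.0429  0.2013]
(390, 141.5) 0.1 [0.5318 0.3633 0.1   ] [-0.0279  0.186 ]
(390, 141.5) 0.11 [0.5409 0.3461 0.11  ] [-0.0143  0.172 ]
(390, 141.5) 0.115 [0.5455 0.3375 0.115 ] [-0.0075  0.1651]
[0.00046197 0.01914188 0.20722849] 325.19226210127806 277.26177545527094 206.75488801893525
[277.98466222 236.70814486]
```

```bash
python3 - <<'E'
from h import *
from scipy.spatial.transform import Rotation as Ro
s=robot.observe();m=robot.camera_model('wrist');T=Ro.from_euler('xyz',s['tool_rot']).as_matrix()
for dx in(0,.0095):
  for k in(0,.01,.02,.025,.03,.05,.066):
    X=np.array(m['R'])@(s['tool_pos']+T@[dx,0,-k])+m['t'];h=np.hypot(X[0],X[1]);r=np.arctan2(h,X[2])*m['fx'];print(dx,k,(X[:2]/h*r+[m['cx'],m['cy']]).round(1))
a=robot.read_camera('wrist');print(a[225:300:2,278].tolist());print(a[225:300:2,264].tolist())
print([ (n,(lambda X:X[:2]/X[2]*435+[282.4,204.6])(np.array(robot.camera_model('top')['R'])@s['tool_pos']+robot.camera_model('top')['t'])) for n in['top']])
E
```

```text
0 0 [278.  236.7]
0 0.01 [278. 243.]
0 0.02 [278.  249.8]
0 0.025 [278.1 253.5]
0 0.03 [278.1 257.4]
0 0.05 [278.2 275. ]
0 0.066 [278.2 292. ]
0.0095 0 [278.  222.8]
0.0095 0.01 [278.  228.5]
0.0095 0.02 [278.  234.8]
0.0095 0.025 [278.1 238.1]
0.0095 0.03 [278.1 241.7]
0.0095 0.05 [278.2 258. ]
0.0095 0.066 [278.2 273.9]
[[126, 118, 113], [129, 122, 115], [129, 123, 116], [131, 126, 117], [131, 125, 117], [130, 123, 116], [131, 124, 118], [133, 126, 119], [135, 129, 122], [164, 155, 147], [169, 162, 152], [99, 94, 89], [84, 80, 76], [79, 76, 71], [72, 69, 65], [58, 55, 53], [56, 53, 53], [58, 56, 54], [56, 52, 51], [57, 55, 53], [55, 52, 52], [58, 55, 53], [57, 54, 51], [72, 69, 66], [75, 72, 69], [64, 62, 59], [56, 56, 52], [58, 56, 53], [56, 52, 50], [54, 53, 49], [58, 56, 54], [58, 56, 55], [50, 47, 45], [54, 54, 52], [61, 59, 59], [59, 58, 57], [60, 58, 58], [53, 51, 50]]
[[130, 124, 119], [131, 123, 117], [131, 123, 118], [131, 124, 117], [134, 127, 121], [133, 127, 120], [134, 126, 120], [135, 129, 121], [152, 144, 137], [180, 172, 162], [182, 172, 160], [172, 162, 144], [172, 161, 142], [170, 160, 141], [171, 160, 141], [171, 161, 142], [171, 161, 143], [161, 152, 135], [95, 89, 81], [36, 36, 38], [35, 34, 35], [33, 33, 37], [33, 33, 36], [33, 31, 36], [33, 33, 36], [31, 32, 35], [32, 33, 33], [31, 31, 33], [30, 30, 32], [35, 34, 36], [31, 30, 33], [34, 33, 36], [32, 33, 35], [37, 38, 38], [50, 50, 51], [50, 51, 53], [49, 53, 52], [44, 45, 47]]
[('top', array([110.33112964, 216.42311575]))]
```

The finger's visible end sits about 27 mm above the reported TCP, so it passed over the head, which hasn't moved. I'll back off, go lower and push again.

{"method": "arm_command", "body": {
  "moves": [
    [[0.012,0,0],[0,0,0],0],
    [[0.024,0,0],[0,0,0],0],
    [[0.034,0,0],[0,0,0],0],
    [[0.034,0,0.012],[0,0,0],0],
    [[0.034,0,0.024],[0,0,0],0]
  ]
}}

```text
time: 4.35
tool_pos: [0.5535, 0.337, 0.0636]
tool_rot: [-3.142, 0.0, 1.282]
contact_force: [-0.6, 0.3, -0.3]
opening: 0.0006
grip_force: 0.0
```

{"method": "arm_command", "body": {
  "moves": [
    [[-0.003,0,0],[0,0,0],0],
    [[-0.006,0,0],[0,0,0],0],
    [[-0.009,0,0],[0,0,0],0],
    [[-0.012,0,0],[0,0,0],0],
    [[-0.015,0,0],[0,0,0],0]
  ]
}}

```text
time: 4.85
tool_pos: [0.5497, 0.3218, 0.0653]
tool_rot: [3.141, -0.0, 1.28]
contact_force: [-1.0, -0.1, 0.3]
opening: 0.0003
grip_force: 0.0
```

```bash
python3 - <<'E'
from h import *
s=robot.observe();print(s['tool_pos'],s['contact_force'])
a=robot.read_camera('scene').astype(int);sat=a[...,0]-a[...,2]
for r in range(126,160,2): print(r,sat[r,366:410:2])
E
```

```text
[0.54965417 0.32184657 0.0653055 ] [-0.97220029 -0.09834987  0.25110708]
126 [115 115 111 108 112 108  87  61  15   1  -1   3  40  41  25   8   2   8
   7   2   2   1]
128 [112 114 110 107 112 115 112  92  35  10   2   5  46  24   7   5   1   9
  17  20  15   5]
130 [111 110 108 105 106 108 104  74  33  22  15   8  28  27  14   9   6  11
  22  37  31  19]
132 [117 112 110 112 114 112 101  65  31  27  24  20  20  25  24  20  12   8
  14  28  28  25]
134 [110 109 109 114 114 110 107  79  33  25  19  24  25  26  26  25  25  31
  23  14  24  25]
136 [107 105 108 111 110 112 110  89  32  24  19  24  26  26  25  26  33  61
  61  38  26  24]
138 [110 107 111 109 109 109 110  85  30  24  19  24  27  25  25  25  43  74
  79  57  27  24]
140 [110 108 110 111 106 100 101  76  30  25  19  25  26  25  25  28  72 101
  98  54  26  25]
142 [116 110 106 111 112 106 103  67  29  23  21  25  26  26  25  32  89 110
 106  67  30  30]
144 [111 108 103 105 108 107  97  63  27  21  22  26  26  24  25  42  96 111
 114 102  74  62]
146 [104 104 106 109 110  88  56  35  19  17  21  26  26  26  29  56 103 109
 113 109 105  95]
148 [108 104 106 109  89  38  16  15  15  16  18  24  28  35  59  88 105 107
 107 111 111 105]
150 [ 98 110 106  98  58  16  13  13  13  15  16  30  72  87 103 112 115 110
 106 110 109 106]
152 [ 45  74  73  53  28  15  15  14  14  13  16  37  97 107 106 112 113 106
 105 107 109 112]
154 [ 14  18  21  18  16  15  14  14  13  12  14  30  93 106 105 106 109 106
 104 105 108 112]
156 [ 11  13  14  14  14  13  12  13  12  12  13  26  94 110 111 113 113 108
 107 111 113 109]
158 [  7  12  13  14  15  13  12  13  13  12  13  26  91 110 112 111 113 111
 108 108 108 106]
```

{"method": "arm_command", "body": {
  "moves": [
    [[0,0,0.005],[0,0,0],0],
    [[-0.002,0,0.005],[0,0,0],0],
    [[-0.004,0,0.005],[0,0,0],0],
    [[-0.006,0,0.005],[0,0,0],0],
    [[-0.008,0,0.005],[0,0,0],0]
  ]
}}

```text
time: 5.4
tool_pos: [0.5477, 0.3164, 0.0596]
tool_rot: [3.141, -0.003, 1.281]
contact_force: [2.1, 6.8, -3.6]
opening: 0.0008
grip_force: 3.8
```

{"method": "arm_command", "body": {
  "moves": [
    [[-0.0015,0,0],[0,0,0],0],
    [[-0.003,0,0],[0,0,0],0],
    [[-0.0045,0,0],[0,0,0],0],
    [[-0.006,0,0],[0,0,0],0],
    [[-0.0075,0,0],[0,0,0],0]
  ]
}}

```text
time: 5.9
tool_pos: [0.5456, 0.3092, 0.0596]
tool_rot: [3.141, -0.003, 1.281]
contact_force: [3.4, 6.8, -3.1]
opening: 0.0006
grip_force: 3.7
```

{"method": "arm_command", "body": {
  "moves": [
    [[-0.003,0,0],[0,0,0],0],
    [[-0.006,0,0],[0,0,0],0],
    [[-0.009,0,0],[0,0,0],0],
    [[-0.012,0,0],[0,0,0],0],
    [[-0.015,0,0],[0,0,0],0]
  ]
}}

```text
time: 6.4
tool_pos: [0.5413, 0.2949, 0.0596]
tool_rot: [3.141, -0.003, 1.281]
contact_force: [2.6, 6.8, -3.9]
opening: 0.0006
grip_force: 3.9
```

{"method": "arm_command", "body": {
  "moves": [
    [[-0.001,0,0],[0,0,0],0],
    [[-0.002,0,0],[0,0,0],0],
    [[-0.003,0,0],[0,0,0],0],
    [[-0.004,0,0],[0,0,0],0],
    [[-0.005,0,0],[0,0,0],0]
  ]
}}

```text
time: 6.9
tool_pos: [0.5398, 0.2899, 0.0595]
tool_rot: [3.141, -0.003, 1.281]
contact_force: [3.1, 6.9, -3.8]
opening: 0.0003
grip_force: 3.6
```

{"method": "arm_command", "body": {
  "moves": [
    [[-0.0005,0,0],[0,0,0],0],
    [[-0.001,0,0],[0,0,0],0],
    [[-0.0015,0,0],[0,0,0],0],
    [[-0.002,0,0],[0,0,0],0],
    [[-0.0025,0,0],[0,0,0],0]
  ]
}}

```text
time: 7.4
tool_pos: [0.5393, 0.2881, 0.0596]
tool_rot: [3.141, -0.004, 1.281]
contact_force: [2.7, 10.7, -4.7]
opening: 0.0003
grip_force: 5.2
```

{"method": "arm_command", "body": {
  "moves": [
    [[-0.0005,0,0],[0,0,0],0],
    [[-0.001,0,0],[0,0,0],0],
    [[-0.001,0,0],[0,0,0],0],
    [[-0.001,0,0],[0,0,0],0],
    [[-0.001,0,0],[0,0,0],0]
  ]
}}

```text
time: 7.9
tool_pos: [0.5393, 0.2881, 0.0597]
tool_rot: [3.14, -0.006, 1.281]
contact_force: [2.8, 11.8, -4.9]
opening: 0.0006
grip_force: 6.2
```

{"method": "arm_command", "body": {
  "moves": [
    [[-0.001,0,0],[0,0,0],0],
    [[-0.002,0,0],[0,0,0],0],
    [[-0.002,0,0],[0,0,0],0],
    [[-0.002,0,0],[0,0,0],0],
    [[-0.002,0,0],[0,0,0],0]
  ]
}}

```text
time: 8.4
tool_pos: [0.5394, 0.2881, 0.0599]
tool_rot: [3.139, -0.009, 1.281]
contact_force: [5.7, 19.2, -6.6]
opening: 0.0002
grip_force: 9.7
```

{"method": "arm_command", "body": {
  "moves": [
    [[0.01,0,0],[0,0,0],0],
    [[0.025,0,0],[0,0,0],0],
    [[0.035,0,-0.02],[0,0,0],0],
    [[0.035,0,-0.065],[0,0,0],0],
    [[0.035,0,-0.11],[0,0,0],0.04]
  ]
}}

```text
time: 8.9
tool_pos: [0.5469, 0.3164, 0.1699]
tool_rot: [-3.139, 0.003, 1.281]
contact_force: [1.2, 0.1, -0.3]
opening: 0.0046
grip_force: 0.0
```

```bash
python3 - <<'E'
from h import *
yaw=-.285;u=np.array([-np.sin(yaw),np.cos(yaw)])
print(totool(np.r_[np.array([.5063,.177])-u*.101-u*.05,.18]),robot.observe()['tool_pos'])
E
```

```text
[-0.2962  0.0016 -0.0101] [0.54690046 0.31639529 0.16988716]
```

{"method": "arm_command", "body": {
  "moves": [
    [[-0.049,0,-0.01],[0,0,0],0.04],
    [[-0.098,0,-0.01],[0,0,0],0.04],
    [[-0.147,0,-0.01],[0,0,0],0.04],
    [[-0.196,0,-0.01],[0,0,0],0.04],
    [[-0.245,0,-0.01],[0,0,0],0.04]
  ]
}}

```text
time: 9.4
tool_pos: [0.4766, 0.08, 0.1798]
tool_rot: [3.141, 0.001, 1.281]
contact_force: [0.1, -0.8, 1.4]
opening: 0.0391
grip_force: 0.0
```

{"method": "arm_command", "body": {
  "moves": [
    [[-0.03,0.0,0],[0,0,0.004],0.04],
    [[-0.051,0.002,0],[0,0,0.004],0.04],
    [[-0.051,0.002,0],[0,0,0.004],0.04],
    [[-0.051,0.002,0],[0,0,0.004],0.04],
    [[-0.051,0.002,0],[0,0,0.004],0.04]
  ]
}}

```text
time: 9.9
tool_pos: [0.4652, 0.0331, 0.1798]
tool_rot: [-3.141, -0.0, 1.278]
contact_force: [-0.0, 0.3, 0.3]
opening: 0.0398
grip_force: 0.0
```

```bash
python3 - <<'E'
from h import *
import json
s=robot.observe();m=robot.camera_model('wrist');im=robot.read_camera('wrist');cv2.imwrite('pics/w2.png',im[:,:,::-1])
np.savez('pics/w2.npz',p=s['tool_pos'],r=s['tool_rot'],R=m['R'],t=m['t'])
print(s['tool_pos'],s['tool_rot'],s['opening'],s['contact_force'])
c=cv2.resize(im[60:260,178:378,::-1],(600,600),interpolation=2);cv2.imwrite('pics/w2c.png',c)
E
```

```text
[0.46518761 0.03310386 0.17975836] [-3.14148637e+00 -1.01936116e-04  1.27763135e+00] 0.039838734354094005 [-0.0205291   0.26608579  0.29760683]
```

View pics/w2c.png

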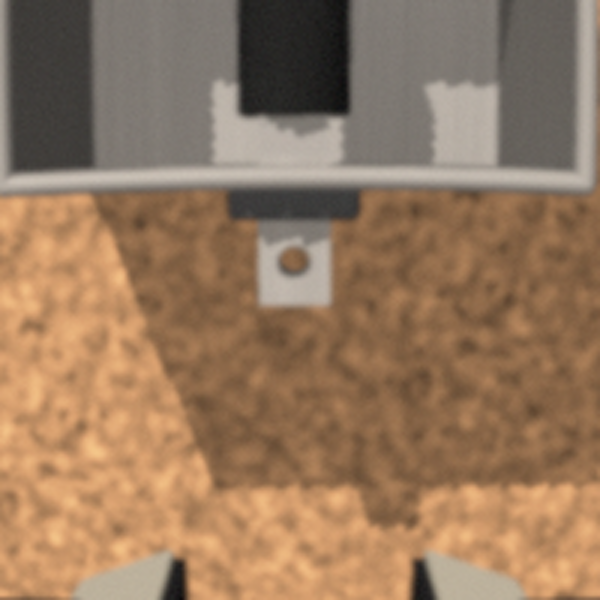

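The hole is at crop (293,260), which is pixel (275.7,146.7), near the bar's square end. The fingertips end near row 245.

```bash
python3 - <<'E'
from h import *
z=np.load('pics/w2.npz');m=robot.camera_model('wrist');m['R'],m['t']=z['R'],z['t']
im=cv2.imread('pics/w2.png').astype(int)
w=im[140:154,269:283];sat=np.clip(w[...,2]-w[...,0]-15,0,None)*(w[...,2]<170);v,u=np.mgrid[140:154,269:283]
print(sat[4:12,3:11]);uc,vc=(sat*u).sum()/sat.sum(),(sat*v).sum()/sat.sum();print(uc,vc)
yaw=-.285;Rt=np.array([[np.cos(yaw),np.sin(yaw)],[-np.sin(yaw),np.cos(yaw)]])
p=onz('wrist',(uc,vc),.102,m);print(p,Rt@(p[:2]-[.5063,.177]))
y=z['r'][2];d=p-z['p'];print('hole rel tool',np.cos(y)*d[0]+np.sin(y)*d[1],np.sin(y)*d[0]-np.cos(y)*d[1])
# bar sides & rim line for yaw
e=[onz('wrist',(178+a/3,60+b/3),h,m)[:2] for a,b,h in((258,305,.102),(332,304,.102),(80,187,.115),(510,187,.115))]
print([(Rt@(q-[.5063,.177])).round(4) for q in e])
print('to pin view',totool([.4893+.05*-np.sin(.1),-.2966-.05,.156]))
E
```

```text
[[29 44 50 49 47 42 34 27]
 [39 51 54 51 49 44 39 33]
 [42 52 52 52 49 48 42 33]
 [36 48 52 52 52 49 43 35]
 [24 38 46 48 48 47 39 26]
 [ 6 19 30 38 40 36 26 13]
 [ 0  2  9 13 14 10  6  2]
 [ 0  0  0  0  0  0  0  1]]
275.5315036722072 145.85388480865868
[0.47751193 0.08045723 0.102     ] [-0.00048309 -0.10074238]
hole rel tool 0.04889451491001923 -0.0018858535892835558
[array([-0.0103, -0.114 ]), array([ 0.0104, -0.1139]), array([-0.0565, -0.0789]), array([ 0.0573, -0.08  ])]
to pin view [-0.3582  0.1279  0.0237]
```

{"method": "arm_command", "body": {
  "moves": [
    [[-0.045,0.016,0],[0,0,-0.04],0.04],
    [[-0.09,0.032,0],[0,0,-0.08],0.04],
    [[-0.135,0.048,0],[0,0,-0.12],0.04],
    [[-0.18,0.064,0],[0,0,-0.16],0.04],
    [[-0.225,0.08,0.01],[0,0,-0.19],0.04]
  ]
}}

```text
time: 10.45
tool_pos: [0.4776, -0.2076, 0.1708]
tool_rot: [3.139, 0.001, 1.47]
contact_force: [1.6, -0.8, -0.3]
opening: 0.0403
grip_force: 0.0
```

```bash
python3 - <<'E'
from h import *
s=robot.observe();print(s['tool_pos'],s['tool_rot']);print(totool([.4893+.048*-np.sin(.1),-.2966-.048,.156]))
E
```

```text
[ 0.47763594 -0.20760914  0.17075066] [3.13897329e+00 1.12728681e-03 1.47016603e+00]
[-0.1356  0.0206  0.0148]
```

{"method": "arm_command", "body": {
  "moves": [
    [[-0.045,0.007,0.015],[0,0,0],0.04],
    [[-0.09,0.014,0.015],[0,0,0],0.04],
    [[-0.136,0.0205,0.015],[0,0,0],0.04],
    [[-0.136,0.0205,0.015],[0,0,0],0.04],
    [[-0.136,0.0205,0.015],[0,0,0],0.04]
  ]
}}

```text
time: 10.95
tool_pos: [0.4829, -0.3435, 0.1539]
tool_rot: [-3.141, -0.001, 1.466]
contact_force: [-0.6, 1.0, -0.4]
opening: 0.04
grip_force: 0.0
```

```bash
python3 - <<'E'
from h import *
s=robot.observe();m=robot.camera_model('wrist');im=robot.read_camera('wrist');cv2.imwrite('pics/w3.png',im[:,:,::-1])
np.savez('pics/w3.npz',p=s['tool_pos'],r=s['tool_rot'],R=m['R'],t=m['t'])
print(s['tool_pos'],s['tool_rot'],s['opening'],s['contact_force'])
c=cv2.resize(im[85:265,188:368,::-1],(600,600),interpolation=2);cv2.imwrite('pics/w3c.png',c)
E
```

```text
[ 0.48288492 -0.34346334  0.15390778] [-3.14060308e+00 -1.13612714e-03  1.46620467e+00] 0.039957684790880695 [-0.5856091   1.009037   -0.44595212]
```

View pics/w3c.png

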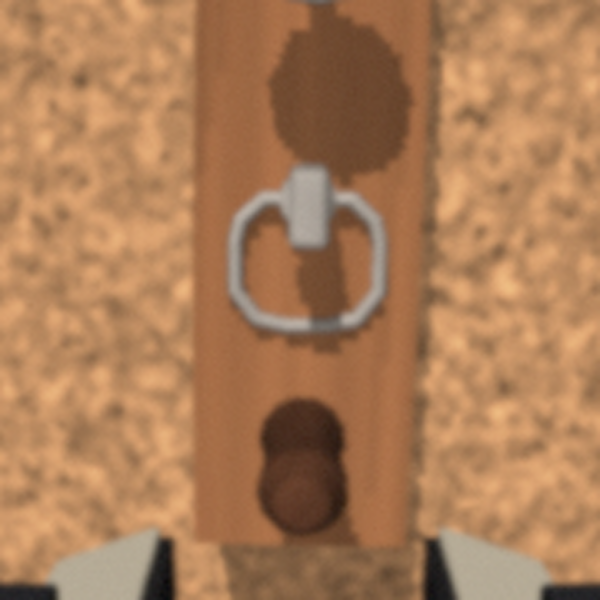

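The tab's top face is at crop x 291–329, y 165–235, centred at pixel (280.9,144.7). Its axes line up with the tool, and the ring points toward the tool's -x side, as needed. The fingertips end at crop row ~535.

```bash
python3 - <<'E'
from h import *
z=np.load('pics/w3.npz');m=robot.camera_model('wrist');m['R'],m['t']=z['R'],z['t']
im=cv2.imread('pics/w3.png').astype(int)
print(im[130:164,279:283].mean((1,2)).round().astype(int))
print((im[:,:,2]-im[:,:,0])[138:156:3,270:292])
y=z['r'][2]
def rel(uv,h):
    d=onz('wrist',uv,h,m)-z['p'];return np.array([np.cos(y)*d[0]+np.sin(y)*d[1],np.sin(y)*d[0]-np.cos(y)*d[1]]).round(4)
for uv in((280.8,134.5),(280.8,155.5),(275.3,145),(286.3,145)): print(uv,rel(uv,.078))
E
```

```text
[ 82  82  83  94 112 134 156 168 170 168 167 166 165 164 164 164 163 163
 163 164 164 165 164 164 164 165 164 153 132 106  88  83  83  84]
[[ 99 100  91  74  47  26  19  18  19  18  19  18  16  18  18  18  29  54
   72  74  66  64]
 [ 78  69  48  28  19  17  18  17  17  18  17  18  18  16  17  13  16  27
   48  64  68  69]
 [ 19  19  19  18  17  17  17  18  18  18  17  17  18  16  17  14  13  14
   17  20  19  20]
 [ 49  39  27  20  17  17  17  17  17  17  16  18  18  18  16  13  14  17
   26  40  43  42]
 [ 67  62  51  34  22  19  18  19  18  17  18  18  17  15  16  14  21  35
   50  58  63  63]
 [ 93  91  83  62  36  23  19  18  18  18  18  17  17  17  16  17  27  50
   63  67  73  75]]
(280.8, 134.5) [0.0587 0.0022]
(280.8, 155.5) [0.0412 0.0023]
(275.3, 145) [ 0.05   -0.0023]
(286.3, 145) [0.05   0.0068]
```

{"method": "arm_command", "body": {
  "moves": [
    [[0.025,0.0016,0],[0,0,0],0.035],
    [[0.0486,0.0016,0.02],[0,0,0],0.035],
    [[0.0486,0.0016,0.05],[0,0,0],0.03],
    [[0.0486,0.0016,0.08],[0,0,0],0.03],
    [[0.0486,0.0016,0.1],[0,0,0],0.03]
  ]
}}

```text
time: 11.5
tool_pos: [0.4891, -0.2925, 0.0534]
tool_rot: [-3.14, -0.001, 1.47]
contact_force: [-0.1, -0.5, 0.9]
opening: 0.03
grip_force: 0.0
```

{"method": "arm_command", "body": {
  "moves": [
    [[0,0,0.007],[0,0,0],0.03],
    [[0,0,0.014],[0,0,0],0.03],
    [[0,0,0.021],[0,0,0],0.03],
    [[0,0,0.025],[0,0,0],0.03],
    [[0,0,0.025],[0,0,0],0.03]
  ]
}}

```text
time: 12.0
tool_pos: [0.4893, -0.2954, 0.0298]
tool_rot: [-3.142, 0.0, 1.467]
contact_force: [1.2, -0.7, -0.3]
opening: 0.0302
grip_force: 0.0
```

```bash
python3 - <<'E'
from h import *
s=robot.observe();print(s['tool_pos'],s['tool_rot'],s['opening'],s['contact_force'])
a=robot.read_camera('scene');w=robot.read_camera('wrist')
o=np.zeros((480,800,3),np.uint8);o[:,:400]=cv2.resize(a[220:340,100:200,::-1],(400,480),interpolation=2);o[:,405:800]=cv2.resize(w[200:320,228:327,::-1],(395,480),interpolation=2)
cv2.imwrite('pics/g1.png',cv2.convertScaleAbs(o,alpha=1.4))
E
```

```text
[ 0.48928169 -0.29541324  0.02981916] [-3.14157621e+00  6.68340428e-05  1.46685495e+00] 0.030195164155647596 [ 1.23915754 -0.72110203 -0.27702631]
```

View pics/g1.png

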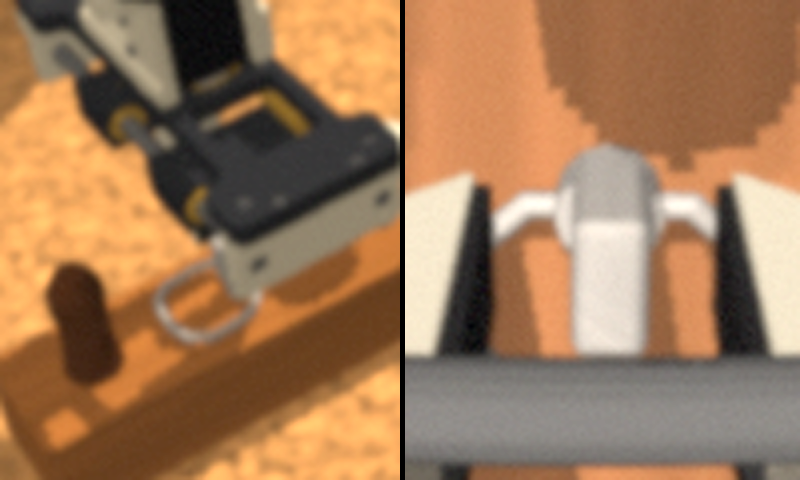

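The fingers straddle the tab cleanly, with the tab at column 610 against a finger midpoint of 604. The pad tips are above the collar and the ring arms, and there is no contact. I'll close and lift.

{"method": "arm_command", "body": {
  "moves": [
    [[0,0.0005,0.002],[0,0,0],0.03],
    [[0,0.0005,0.003],[0,0,0],0.02],
    [[0,0.0005,0.003],[0,0,0],0.005],
    [[0,0.0005,0.003],[0,0,0],0.005],
    [[0,0.0005,0.003],[0,0,0],0.005]
  ],
  "squeeze": 25
}}

```text
time: 12.6
tool_pos: [0.4898, -0.2956, 0.0269]
tool_rot: [3.141, 0.0, 1.467]
contact_force: [-0.5, -0.1, -0.8]
opening: 0.0096
grip_force: 25.0
```

{"method": "arm_command", "body": {
  "moves": [
    [[0,0,0],[0,0,0],0.005],
    [[0,0,-0.002],[0,0,0],0.005],
    [[0,0,-0.01],[0,0,0],0.005],
    [[0,0,-0.03],[0,0,0],0.005],
    [[0,0,-0.06],[0,0,0],0.005]
  ]
}}

```text
time: 13.1
tool_pos: [0.4889, -0.2949, 0.0866]
tool_rot: [-3.139, -0.002, 1.467]
contact_force: [-0.2, -0.4, -0.6]
opening: 0.0099
grip_force: 25.0
```

```bash
python3 - <<'E'
from h import *
s=robot.observe();print(s['tool_pos'],s['tool_rot'],s['opening'],s['grip_force'],s['contact_force'])
E
```

```text
[ 0.48894859 -0.29489167  0.08660012] [-3.13894406e+00 -1.62724397e-03  1.46674978e+00] 0.009918501554092832 24.97232347726822 [-0.20055849 -0.37839856 -0.61623899]
```

{"method": "arm_command", "body": {
  "moves": [
    [[0,0,-0.045],[0,0,0],0.005],
    [[0,0,-0.09],[0,0,0.04],0.005],
    [[0.045,-0.006,-0.095],[0,0,0.08],0.005],
    [[0.09,-0.012,-0.095],[0,0,0.13],0.005],
    [[0.138,-0.019,-0.095],[0,0,0.187],0.005]
  ]
}}

```text
time: 13.6
tool_pos: [0.485, -0.1553, 0.1829]
tool_rot: [3.14, 0.0, 1.276]
contact_force: [0.1, 0.5, -0.5]
opening: 0.0095
grip_force: 25.0
```

```bash
python3 - <<'E'
from h import *
s=robot.observe();print(s['tool_pos'],s['tool_rot']);print(totool([.4776,.0792,.135]))
E
```

```text
[ 0.48498197 -0.15527566  0.18288483] [3.13994149e+00 2.60670394e-04 1.27615968e+00]
[ 0.2222 -0.0752  0.0479]
```

{"method": "arm_command", "body": {
  "moves": [
    [[0.044,-0.015,0],[0,0,0],0.005],
    [[0.088,-0.03,0],[0,0,0],0.005],
    [[0.132,-0.045,0],[0,0,0],0.005],
    [[0.176,-0.06,0],[0,0,0],0.005],
    [[0.215,-0.073,0],[0,0,0],0.005]
  ]
}}

```text
time: 14.1
tool_pos: [0.4764, 0.0727, 0.1826]
tool_rot: [3.141, -0.0, 1.28]
contact_force: [0.8, -0.6, -0.3]
opening: 0.0096
grip_force: 25.0
```

{"method": "arm_command", "body": {
  "moves": [
    [[0,0,0.01],[0,0,0],0.005],
    [[0,0,0.02],[0,0,0],0.005],
    [[0,0,0.03],[0,0,0],0.005],
    [[0,0,0.04],[0,0,0],0.005],
    [[0,0,0.045],[0,0,0],0.005]
  ]
}}

```text
time: 14.6
tool_pos: [0.4764, 0.0695, 0.1354]
tool_rot: [-3.14, 0.001, 1.278]
contact_force: [-0.5, -0.2, -0.9]
opening: 0.0096
grip_force: 25.0
```

```bash
python3 - <<'E'
from h import *
s=robot.observe();print(s['tool_pos'],s['tool_rot']);print(totool([.4776,.0792,.12]))
E
```

```text
[0.47643628 0.06951072 0.13542862] [-3.13970195e+00  7.24888465e-04  1.27785119e+00]
[ 0.0096 -0.0017  0.0154]
```

{"method": "arm_command", "body": {
  "moves": [
    [[0.005,-0.0017,0],[0,0,0],0.005],
    [[0.0096,-0.0017,0.003],[0,0,0],0.005],
    [[0.0096,-0.0017,0.006],[0,0,0],0.005],
    [[0.0096,-0.0017,0.009],[0,0,0],0.005],
    [[0.0096,-0.0017,0.01],[0,0,0],0.005]
  ]
}}

```text
time: 15.1
tool_pos: [0.478, 0.0803, 0.1265]
tool_rot: [-3.141, 0.0, 1.28]
contact_force: [0.7, 0.7, -1.1]
opening: 0.0094
grip_force: 25.0
```

```bash
python3 - <<'E'
from h import *
P=[];
for i in range(6):
    w=robot.read_camera('wrist');s=robot.observe();P.append(np.r_[s['tool_pos'],s['tool_rot'][2],s['contact_force']])
P=np.array(P);print(P.mean(0).round(4),P.std(0).round(4));cv2.imwrite('pics/w4.png',w[:,:,::-1])
print(totool([.4776,.0792,.12])+0)
E
```

```text
[ 0.4781  0.0802  0.1268  1.2798 -0.0841 -0.1503 -0.8494] [1.000e-04 0.000e+00 2.000e-04 0.000e+00 4.103e-01 3.805e-01 4.326e-01]
[-0.0012 -0.0003  0.0069]
```

{"method": "arm_command", "body": {
  "moves": [
    [[-0.001,-0.0002,0.001],[0,0,0],0.005],
    [[-0.001,-0.0002,0.003],[0,0,0],0.005],
    [[-0.001,-0.0002,0.005],[0,0,0],0.005],
    [[-0.001,-0.0002,0.0065],[0,0,0],0.005],
    [[-0.001,-0.0002,0.0085],[0,0,0],0.005]
  ]
}}

```text
time: 15.9
tool_pos: [0.4776, 0.0794, 0.1181]
tool_rot: [3.142, 0.0, 1.28]
contact_force: [0.7, -0.1, -0.9]
opening: 0.0099
grip_force: 25.0
```

```bash
cat > o.py <<'E'
from h import *
P=[]
for i in range(3):
    w=robot.read_camera('top');s=robot.observe();P.append(np.r_[s['tool_pos'],s['contact_force'],s['torque']])
print(np.mean(P,0).round(4),s['tool_rot'].round(3),round(s['time'],2),totool([.4776,.0792,.12]))
E
python3 o.py
```

```text
[ 0.4774  0.0794  0.118  -0.334  -0.1249 -0.5115 -0.0274 -0.0748  0.0055] [-3.141  0.     1.28 ] 16.05 [-0.0001  0.0001 -0.0019]
```

{"method": "arm_command", "body": {
  "moves": [
    [[0,0,0.0006],[0,0,0],0.005],
    [[0,0,0.0012],[0,0,0],0.005],
    [[0,0,0.0018],[0,0,0],0.005],
    [[0,0,0.0024],[0,0,0],0.005],
    [[0,0,0.003],[0,0,0],0.005]
  ]
}}

```text
time: 16.55
tool_pos: [0.4776, 0.0794, 0.1153]
tool_rot: [3.142, 0.0, 1.28]
contact_force: [-0.5, 0.6, -2.0]
opening: 0.0101
grip_force: 25.0
```

{"method": "arm_command", "body": {
  "moves": [
    [[0,0,0.0006],[0,0,0],0.005],
    [[0,0,0.0012],[0,0,0],0.005],
    [[0,0,0.0012],[0,0,0],0.005],
    [[0,0,0.0012],[0,0,0],0.005],
    [[0,0,0.0012],[0,0,0],0.005]
  ]
}}

```text
time: 17.05
tool_pos: [0.4776, 0.0794, 0.1141]
tool_rot: [3.141, 0.0, 1.28]
contact_force: [-0.1, 0.0, -1.0]
opening: 0.0099
grip_force: 25.0
```

{"method": "arm_command", "body": {
  "moves": [
    [[0,0,0.001],[0,0,0],0.005],
    [[0,0,0.002],[0,0,0],0.005],
    [[0,0,0.0035],[0,0,0],0.005],
    [[0,0,0.005],[0,0,0],0.005],
    [[0,0,0.0065],[0,0,0],0.005]
  ]
}}

```text
time: 17.55
tool_pos: [0.4776, 0.0794, 0.1074]
tool_rot: [-3.142, 0.0, 1.28]
contact_force: [-0.1, -0.9, -1.6]
opening: 0.0098
grip_force: 25.0
```

{"method": "arm_command", "body": {
  "moves": [
    [[0,0,0.0015],[0,0,0],0.005],
    [[0,0,0.003],[0,0,0],0.005],
    [[0,0,0.0045],[0,0,0],0.005],
    [[0,0,0.006],[0,0,0],0.005],
    [[0,0,0.0075],[0,0,0],0.005]
  ]
}}

```text
time: 18.05
tool_pos: [0.4776, 0.0794, 0.1]
tool_rot: [3.142, 0.0, 1.28]
contact_force: [0.5, -0.5, -1.4]
opening: 0.0098
grip_force: 25.0
```

{"method": "arm_command", "body": {
  "moves": [
    [[0,0,0.0025],[0,0,0],0.005],
    [[0,0,0.005],[0,0,0],0.005],
    [[0,0,0.0075],[0,0,0],0.005],
    [[0,0,0.01],[0,0,0],0.005],
    [[0,0,0.013],[0,0,0],0.005]
  ]
}}

```text
time: 18.55
tool_pos: [0.4776, 0.0794, 0.0869]
tool_rot: [3.142, 0.0, 1.28]
contact_force: [0.4, -0.3, 0.0]
opening: 0.0099
grip_force: 25.0
```

{"method": "arm_command", "body": {
  "moves": [
    [[0,0,0.0006],[0,0,0],0.005],
    [[0,0,0.0012],[0,0,0],0.005],
    [[0,0,0.0018],[0,0,0],0.005],
    [[0,0,0.0024],[0,0,0],0.005],
    [[0,0,0.003],[0,0,0],0.005]
  ]
}}

```text
time: 19.05
tool_pos: [0.4777, 0.0794, 0.0841]
tool_rot: [3.141, -0.0, 1.28]
contact_force: [0.8, 0.1, -0.2]
opening: 0.0099
grip_force: 25.0
```

{"method": "arm_command", "body": {
  "moves": [
    [[0,0,0.0005],[0,0,0],0.005],
    [[0,0,0.001],[0,0,0],0.005],
    [[0,0,0.0015],[0,0,0],0.005],
    [[0,0,0.002],[0,0,0],0.005],
    [[0,0,0.002],[0,0,0],0.005]
  ]
}}

```text
time: 19.55
tool_pos: [0.4777, 0.0794, 0.0825]
tool_rot: [3.141, 0.0, 1.28]
contact_force: [-0.9, -1.1, 4.2]
opening: 0.0098
grip_force: 25.0
```

The pin is seated: contact force 4 N at the expected height. I'll release it and retreat upward.

{"method": "arm_command", "body": {
  "moves": [
    [[0,0,0],[0,0,0],0.02],
    [[0,0,0],[0,0,0],0.03],
    [[0,0,0],[0,0,0],0.03],
    [[0,0,-0.01],[0,0,0],0.03],
    [[0,0,-0.03],[0,0,0],0.03]
  ]
}}

```text
time: 20.05
tool_pos: [0.4766, 0.0794, 0.1117]
tool_rot: [-3.139, 0.001, 1.28]
contact_force: [-0.6, 0.4, -0.4]
opening: 0.0299
grip_force: 0.0
```

{"method": "arm_command", "body": {
  "moves": [
    [[0,0,-0.03],[0,0,0],0.032],
    [[-0.03,0,-0.07],[0,0,0],0.032],
    [[-0.06,0,-0.1],[0,0.05,0],0.032],
    [[-0.1,0,-0.1],[0,0.15,0],0.032],
    [[-0.13,0,-0.1],[0,0.3,0],0.032]
  ]
}}

```text
time: 20.55
tool_pos: [0.4415, -0.0443, 0.2146]
tool_rot: [3.135, -0.295, 1.285]
contact_force: [0.2, -0.6, -1.0]
opening: 0.0322
grip_force: 0.0
```

```bash
python3 - <<'E'
from h import *
s=robot.observe();print(s['tool_pos'],s['tool_rot'],s['qpos'].round(3),s['contact_force'],s['opening'])
E
```

```text
[ 0.44146731 -0.04426225  0.21462733] [ 3.13498069 -0.29472612  1.28524284] [-0.51   0.168  1.74   0.299  1.306 -0.313] [ 0.23999845 -0.64420508 -1.02420567] 0.03222338134988553
```

```bash
cat > t.py <<'E'
from h import *
from scipy.spatial.transform import Rotation as Ro
import sys
yb=-.29;yh=np.array([-np.sin(yb),np.cos(yb),0]);xh=np.array([np.cos(yb),np.sin(yb),0]);Z=np.array([0,0,1.]);pin=np.array([.4777,.0796,0])
phi=np.radians(65);zt=np.sin(phi)*yh-np.cos(phi)*Z;yt=xh;xt=np.cross(yt,zt)
Rg=np.c_[xt,yt,zt];K=.035
def go(T):
    s=robot.observe();R=Ro.from_euler('xyz',s['tool_rot']).as_matrix()
    P=pin+yh*T[0]+Z*T[1]+zt*K
    print(T,(R.T@(P-s['tool_pos'])).round(4),Ro.from_matrix(R.T@Rg).as_rotvec().round(3),P.round(3))
if __name__=='__main__':
    print(Rg.round(2).tolist())
    for a in sys.argv[1:]: go(eval(a))
    s=robot.observe();R=Ro.from_euler('xyz',s['tool_rot']).as_matrix();d=s['tool_pos']-R[:,2]*K-pin;print('T now',(d@yh).round(4),d[2].round(4),(d@xh).round(4),s['contact_force'].round(1),s['qpos'].round(2))
E
python3 t.py "(-.08,.15)" "(-.02,.13)"
```

```text
[[0.12, 0.96, 0.26], [0.4, -0.29, 0.87], [0.91, 0.0, -0.42]]
(-0.08, 0.15) [ 0.0542 -0.001   0.0995] [0.003 0.84  0.006] [0.464 0.033 0.135]
(-0.02, 0.13) [ 0.1058 -0.001   0.136 ] [0.003 0.84  0.006] [0.481 0.091 0.115]
T now -0.1392 0.2481 0.0005 [ 0.2 -0.6 -1. ] [-0.51  0.17  1.74  0.3   1.31 -0.31]
```

{"method": "arm_command", "body": {
  "moves": [
    [[0.01,0,0.02],[0,0.14,0],0.032],
    [[0.02,0,0.04],[0,0.28,0],0.032],
    [[0.03,0,0.06],[0,0.42,0.003],0.032],
    [[0.04,-0.001,0.08],[0.003,0.56,0.006],0.032],
    [[0.05,-0.001,0.095],[0.003,0.7,0.006],0.032]
  ]
}}

```text
time: 21.05
tool_pos: [0.4619, 0.0282, 0.1358]
tool_rot: [-3.134, -0.996, 1.269]
contact_force: [0.2, 0.2, -0.6]
opening: 0.0319
grip_force: 0.0
```

```bash
python3 t.py "(-.08,.15)" "(-.02,.13)"
```

```text
[[0.12, 0.96, 0.26], [0.4, -0.29, 0.87], [0.91, 0.0, -0.42]]
(-0.08, 0.15) [0.0025 0.0004 0.0049] [ 0.003  0.138 -0.006] [0.464 0.033 0.135]
(-0.02, 0.13) [0.0183 0.0002 0.0661] [ 0.003  0.138 -0.006] [0.481 0.091 0.115]
T now -0.0831 0.1548 -0.0005 [ 0.2  0.2 -0.6] [-0.77  0.53  1.96  0.87  1.36 -0.99]
```

{"method": "arm_command", "body": {
  "moves": [
    [[0.003,0,0.005],[0.003,0.138,-0.006],0.032],
    [[0.006,0,0.02],[0.003,0.138,-0.006],0.032],
    [[0.01,0,0.035],[0.003,0.138,-0.006],0.032],
    [[0.014,0,0.05],[0.003,0.138,-0.006],0.032],
    [[0.018,0,0.064],[0.003,0.138,-0.006],0.032]
  ]
}}

```text
time: 21.55
tool_pos: [0.4798, 0.0912, 0.1162]
tool_rot: [-3.141, -1.127, 1.284]
contact_force: [0.1, -0.1, 0.4]
opening: 0.0321
grip_force: 0.0
```

```bash
python3 - <<'E'
from h import *
s=robot.read_camera('scene');t=robot.read_camera('top')
o=np.zeros((500,800,3),np.uint8);o[:,:420]=cv2.resize(s[110:235,265:370,::-1],(420,500),interpolation=2);o[:,425:795]=cv2.resize(t[195:320,180:272,::-1],(370,500),interpolation=2)
cv2.imwrite('pics/r1.png',cv2.convertScaleAbs(o,alpha=1.4))
E
python3 t.py "(-.02,.117)" "(-.0207,.103)" "(-.0117,.091)" "(-.008,.088)" "(-.005,.088)"
```

```text
[[0.12, 0.96, 0.26], [0.4, -0.29, 0.87], [0.91, 0.0, -0.42]]
(-0.02, 0.117) [-0.0128  0.0024  0.0055] [-0.006  0.006  0.001] [0.481 0.091 0.102]
(-0.0207, 0.103) [-0.0257  0.0024  0.0108] [-0.006  0.006  0.001] [0.481 0.09  0.088]
(-0.0117, 0.091) [-0.0327  0.0025  0.0241] [-0.006  0.006  0.001] [0.483 0.099 0.076]
(-0.008, 0.088) [-0.0339  0.0025  0.0287] [-0.006  0.006  0.001] [0.484 0.102 0.073]
(-0.005, 0.088) [-0.0326  0.0025  0.0314] [-0.006  0.006  0.001] [0.485 0.105 0.073]
T now -0.0194 0.1311 -0.0021 [ 0.5 -0.8  1.1] [-0.68  0.65  2.02  1.03  1.35 -1.12]
```

View pics/r1.png

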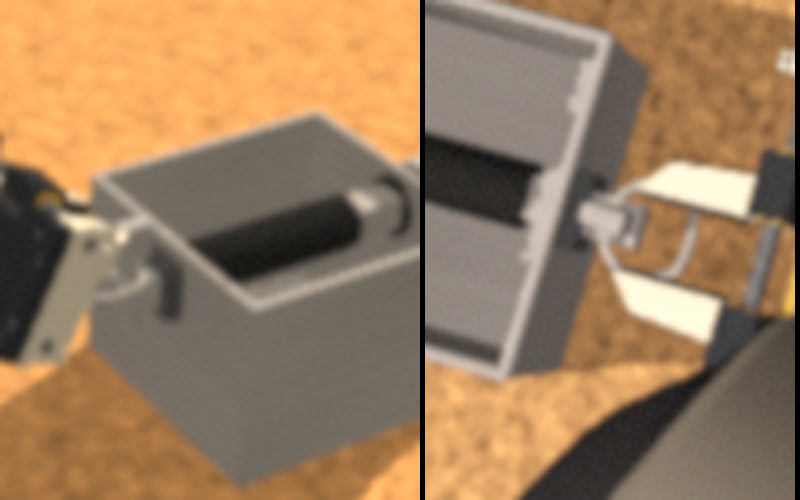

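The ring is open and level. Both fingers sit above its side wires, and the tab, collar and bar are between them with clearance. I'll swing the ring down along an arc.

{"method": "arm_command", "body": {
  "moves": [
    [[-0.004,0.0022,0.002],[0,0,0],0.032],
    [[-0.009,0.0022,0.004],[0,0,0],0.032],
    [[-0.013,0.0022,0.0055],[0,0,0],0.032],
    [[-0.017,0.0022,0.007],[0,0,0],0.032],
    [[-0.021,0.0022,0.009],[0,0,0],0.032]
  ]
}}

```text
time: 22.15
tool_pos: [0.4813, 0.0877, 0.0923]
tool_rot: [-3.133, -1.13, 1.274]
contact_force: [0.8, 1.1, 1.9]
opening: 0.032
grip_force: 1.0
```

{"method": "arm_command", "body": {
  "moves": [
    [[-0.0025,0,0.001],[0,0,0],0.032],
    [[-0.005,0,0.002],[0,0,0],0.032],
    [[-0.007,0,0.005],[0,0,0],0.032],
    [[-0.009,0,0.008],[0,0,0],0.032],
    [[-0.01,0,0.011],[0,0,0],0.032]
  ]
}}

```text
time: 22.65
tool_pos: [0.4827, 0.0937, 0.0785]
tool_rot: [-3.133, -1.13, 1.275]
contact_force: [-0.3, -1.0, 2.4]
opening: 0.0321
grip_force: 0.9
```

```bash
python3 t.py "(-.008,.088)" "(-.005,.088)"
```

```text
[[0.12, 0.96, 0.26], [0.4, -0.29, 0.87], [0.91, 0.0, -0.42]]
(-0.008, 0.088) [-0.001  -0.0007  0.0102] [-0.003  0.005 -0.003] [0.484 0.102 0.073]
(-0.005, 0.088) [ 0.0003 -0.0007  0.0129] [-0.003  0.005 -0.003] [0.485 0.105 0.073]
T now -0.0167 0.0934 0.0008 [-0.3 -1.   2.4] [-0.67  0.74  2.02  1.06  1.3  -1.19]
```

Contact forces are small and the ring is swinging. I'll continue forward.

{"method": "arm_command", "body": {
  "moves": [
    [[-0.001,0,0.002],[0,0,0],0.032],
    [[-0.001,0,0.004],[0,0,0],0.032],
    [[-0.001,0,0.006],[0,0,0],0.032],
    [[-0.001,0,0.008],[0,0,0],0.032],
    [[-0.001,0,0.0095],[0,0,0],0.032]
  ]
}}

```text
time: 23.15
tool_pos: [0.4852, 0.1013, 0.0737]
tool_rot: [-3.134, -1.13, 1.276]
contact_force: [-0.8, -4.4, 1.8]
opening: 0.0321
grip_force: 2.0
```

{"method": "arm_command", "body": {
  "moves": [
    [[0.0003,0,0.0006],[0,0,0],0.032],
    [[0.0006,0,0.0012],[0,0,0],0.032],
    [[0.0008,0,0.0018],[0,0,0],0.032],
    [[0.001,0,0.0024],[0,0,0],0.032],
    [[0.0012,0,0.003],[0,0,0],0.032]
  ]
}}

```text
time: 23.65
tool_pos: [0.486, 0.104, 0.0731]
tool_rot: [-3.134, -1.128, 1.275]
contact_force: [-2.3, -7.5, 0.4]
opening: 0.0316
grip_force: 3.0
```

```bash
python3 t.py "(-.005,.088)"
```

```text
[[0.12, 0.96, 0.26], [0.4, -0.29, 0.87], [0.91, 0.0, -0.42]]
(-0.005, 0.088) [ 0.0005 -0.001   0.0008] [-0.003  0.006 -0.002] [0.485 0.105 0.073]
T now -0.0059 0.0881 0.0011 [-2.3 -7.5  0.4] [-0.64  0.75  2.03  1.08  1.28 -1.2 ]
```

{"method": "arm_command", "body": {
  "moves": [
    [[0,0,0.0005],[0,0,0],0.032],
    [[0.0002,0,0.001],[0,0,0],0.032],
    [[0.0004,0,0.0015],[0,0,0],0.032],
    [[0.0005,0,0.0015],[0,0,0],0.032],
    [[0.0005,0,0.0015],[0,0,0],0.032]
  ]
}}

```text
time: 24.15
tool_pos: [0.4864, 0.1055, 0.073]
tool_rot: [-3.134, -1.128, 1.275]
contact_force: [-3.4, -7.5, 1.0]
opening: 0.032
grip_force: 2.8
```

```bash
python3 t.py
```

```text
[[0.12, 0.96, 0.26], [0.4, -0.29, 0.87], [0.91, 0.0, -0.42]]
T now -0.0044 0.088 0.001 [-3.4 -7.5  1. ] [-0.64  0.75  2.03  1.09  1.28 -1.21]
```

The force held at about 7.5 N while moving, so the ring is against its stop and the bar has probably begun to slide out by a millimetre or two. I'll back off and push the head home again.

{"method": "arm_command", "body": {
  "moves": [
    [[0,0,-0.01],[0,0,0],0.032],
    [[0,0,-0.03],[0,0,0],0.032],
    [[0,0,-0.07],[0,0,0],0.032],
    [[0.01,0,-0.11],[0,-0.1,0],0.032],
    [[0.05,0,-0.13],[0,-0.24,0],0.032]
  ]
}}

```text
time: 24.65
tool_pos: [0.459, 0.009, 0.1726]
tool_rot: [-3.126, -0.886, 1.263]
contact_force: [2.9, 0.1, 0.7]
opening: 0.0321
grip_force: 0.0
```

{"method": "arm_command", "body": {
  "moves": [
    [[0.02,0,-0.03],[0,-0.14,0],0],
    [[0.04,0,-0.05],[0,-0.28,0],0],
    [[0.05,0,-0.05],[0,-0.42,0],0],
    [[0.05,0,-0.05],[0,-0.56,0],0],
    [[0.05,0,-0.05],[0,-0.7,0],0]
  ],
  "squeeze": 15
}}

```text
time: 25.15
tool_pos: [0.4574, 0.0058, 0.2463]
tool_rot: [3.141, -0.184, 1.281]
contact_force: [-1.3, 0.4, -0.7]
opening: 0.0007
grip_force: 0.0
```

```bash
python3 - <<'E'
from h import *
from scipy.spatial.transform import Rotation as Ro
s=robot.observe();print(s['tool_pos'],s['tool_rot'],s['contact_force'],s['time'])
R=Ro.from_euler('xyz',s['tool_rot']).as_matrix();G=Ro.from_euler('xyz',[np.pi,0,1.281])
print(Ro.from_matrix(R.T@G.as_matrix()).as_rotvec().round(3))
for P in([.50,.16,.24],[.5495,.3231,.22]): print((R.T@(np.array(P)-s['tool_pos'])).round(4))
w=robot.read_camera('wrist');cv2.imwrite('pics/w5.png',w[:,:,::-1])
E
```

```text
[0.45740349 0.0058397  0.24632982] [ 3.14125075 -0.18388849  1.28108068] [-1.33142382  0.35272362 -0.71680599] 25.15
[ 0.    -0.184  0.   ]
[ 0.1561 -0.0032  0.0355]
[ 0.32   -0.0024  0.0863]
```

{"method": "arm_command", "body": {
  "moves": [
    [[0.045,0,0.012],[0,-0.06,0],0],
    [[0.09,0,0.024],[0,-0.12,0],0],
    [[0.136,-0.001,0.036],[0,-0.184,0],0],
    [[0.182,-0.002,0.048],[0,-0.184,0],0],
    [[0.228,-0.002,0.06],[0,-0.184,0],0]
  ]
}}

```text
time: 25.7
tool_pos: [0.5218, 0.2345, 0.2281]
tool_rot: [-3.136, -0.005, 1.283]
contact_force: [0.5, -0.5, 0.2]
opening: 0.0006
grip_force: 0.0
```

```bash
python3 - <<'E'
from h import *
for i in range(2): robot.read_camera('top')
s=robot.observe();print(s['tool_pos'],s['tool_rot'],s['contact_force'],s['time']);print(totool([.5491,.3221,.06]))
E
```

```text
[0.52178066 0.23698707 0.22672422] [-3.13417896 -0.00606308  1.28732992] [-0.90185085  0.58526489  0.31403048] 25.8
[0.0894 0.0024 0.1667]
```

{"method": "arm_command", "body": {
  "moves": [
    [[0.045,0.0015,0],[0,0,0.005],0],
    [[0.092,0.0024,0],[0,0,0.006],0],
    [[0.092,0.0024,0.035],[0,0,0.006],0],
    [[0.092,0.0024,0.075],[0,0,0.006],0],
    [[0.092,0.0024,0.115],[0,0,0.006],0]
  ]
}}

```text
time: 26.3
tool_pos: [0.5502, 0.3198, 0.1127]
tool_rot: [-3.137, -0.005, 1.276]
contact_force: [0.7, -0.3, 0.2]
opening: 0.0006
grip_force: 0.0
```

{"method": "arm_command", "body": {
  "moves": [
    [[0,0,0.035],[0,0,0],0],
    [[0,0,0.051],[0,0,0],0],
    [[-0.007,0,0.051],[0,0,0],0],
    [[-0.014,0,0.051],[0,0,0],0],
    [[-0.02,0,0.051],[0,0,0],0]
  ]
}}

```text
time: 26.8
tool_pos: [0.5454, 0.3011, 0.0646]
tool_rot: [-3.14, -0.007, 1.276]
contact_force: [-0.1, 0.3, -0.5]
opening: 0.0005
grip_force: 0.0
```

```bash
python3 - <<'E'
from h import *
for i in range(2): robot.read_camera('top')
s=robot.observe();print(s['tool_pos'],s['tool_rot'],s['contact_force'],s['time']);print(totool([.5393,.2881,.06]))
E
```

```text
[0.54534186 0.30111043 0.0646744 ] [-3.13962715 -0.00701888  1.27542232] [ 0.19346875 -1.28707522  0.27700198] 26.9
[-0.0142 -0.002   0.0047]
```

{"method": "arm_command", "body": {
  "moves": [
    [[-0.002,-0.001,0.0045],[0,0,0],0],
    [[-0.004,-0.002,0.0045],[0,0,0],0],
    [[-0.006,-0.002,0.0045],[0,0,0],0],
    [[-0.008,-0.002,0.0045],[0,0,0],0],
    [[-0.0095,-0.002,0.0045],[0,0,0],0]
  ]
}}

```text
time: 27.4
tool_pos: [0.54, 0.2936, 0.0584]
tool_rot: [-3.138, -0.006, 1.277]
contact_force: [-0.3, -0.7, -0.1]
opening: 0.0004
grip_force: 0.0
```

{"method": "arm_command", "body": {
  "moves": [
    [[-0.0007,0,0],[0,0,0],0],
    [[-0.0014,0,0],[0,0,0],0],
    [[-0.0021,0,0],[0,0,0],0],
    [[-0.0027,0,0],[0,0,0],0],
    [[-0.003,0,0],[0,0,0],0]
  ]
}}

```text
time: 27.9
tool_pos: [0.5391, 0.2907, 0.0584]
tool_rot: [-3.138, -0.006, 1.277]
contact_force: [-0.2, -0.8, -0.5]
opening: 0.0006
grip_force: 0.0
```

```bash
python3 - <<'E'
from h import *
s=robot.observe();print(s['tool_pos'],s['tool_rot'],s['contact_force'],s['time']);print(totool([.5393,.2881,.06]))
E
```

```text
[0.53913574 0.290703   0.05835214] [-3.13782584 -0.00574917  1.27657786] [-0.22827209 -0.76293901 -0.46450959] 27.9
[-0.0024  0.0009 -0.0016]
```

{"method": "arm_command", "body": {
  "moves": [
    [[-0.0005,0,0],[0,0,0],0],
    [[-0.001,0,0],[0,0,0],0],
    [[-0.0015,0,0],[0,0,0],0],
    [[-0.002,0,0],[0,0,0],0],
    [[-0.0025,0,0],[0,0,0],0]
  ]
}}

```text
time: 28.4
tool_pos: [0.5389, 0.2898, 0.0586]
tool_rot: [-3.139, -0.009, 1.277]
contact_force: [2.8, 6.7, -1.7]
opening: 0.0003
grip_force: 3.6
```

{"method": "arm_command", "body": {
  "moves": [
    [[-0.0004,0,0],[0,0,0],0],
    [[-0.0008,0,0],[0,0,0],0],
    [[-0.001,0,0],[0,0,0],0],
    [[-0.001,0,0],[0,0,0],0],
    [[-0.001,0,0],[0,0,0],0]
  ]
}}

```text
time: 28.9
tool_pos: [0.5387, 0.2889, 0.0586]
tool_rot: [-3.139, -0.009, 1.277]
contact_force: [0.2, 6.5, -1.8]
opening: 0.0004
grip_force: 3.4
```

{"method": "arm_command", "body": {
  "moves": [
    [[-0.0004,0,0],[0,0,0],0],
    [[-0.0008,0,0],[0,0,0],0],
    [[-0.0012,0,0],[0,0,0],0],
    [[-0.0016,0,0],[0,0,0],0],
    [[-0.0016,0,0],[0,0,0],0]
  ]
}}

```text
time: 29.4
tool_pos: [0.5386, 0.2885, 0.0587]
tool_rot: [-3.139, -0.011, 1.277]
contact_force: [2.7, 10.4, -3.0]
opening: 0.0003
grip_force: 5.6
```

{"method": "arm_command", "body": {
  "moves": [
    [[0.01,0,0],[0,0,0],0],
    [[0.03,0,0],[0,0,0],0],
    [[0.035,0,-0.04],[0,0,0],0],
    [[0.035,0,-0.085],[0,0,0],0],
    [[0.035,0,-0.13],[0,0,0],0.032]
  ]
}}

```text
time: 29.9
tool_pos: [0.5476, 0.3184, 0.1896]
tool_rot: [-3.137, -0.004, 1.277]
contact_force: [0.7, -0.7, 0.2]
opening: 0.0047
grip_force: 0.0
```

```bash
python3 - <<'E'
from h import *
for i in range(2): robot.read_camera('top')
s=robot.observe();print(s['tool_pos'],s['tool_rot'],s['contact_force'],s['time']);print(totool([.46519,.0331,.18]))
E
```

```text
[0.55122209 0.31983305 0.19610238] [ 3.13520427 -0.01337986  1.27678671] [0.86458384 0.48578565 0.03590002] 30.0
[-0.2994  0.0008  0.0161]
```

{"method": "arm_command", "body": {
  "moves": [
    [[-0.048,0,0],[0,0,0],0.032],
    [[-0.096,0,0],[0,0,0],0.032],
    [[-0.144,0,0],[0,0,0],0.032],
    [[-0.192,0,0],[0,0,0],0.032],
    [[-0.24,0,0],[0,0,0],0.032]
  ]
}}

```text
time: 30.5
tool_pos: [0.4774, 0.087, 0.1869]
tool_rot: [-3.138, -0.005, 1.277]
contact_force: [0.0, -0.2, 0.4]
opening: 0.0319
grip_force: 0.0
```

{"method": "arm_command", "body": {
  "moves": [
    [[-0.04,0,0.008],[0,0,0],0.04],
    [[-0.06,0,0.016],[0,0,0],0.04],
    [[-0.06,0,0.016],[0,0,0],0.04],
    [[-0.06,0,0.016],[0,0,0],0.04],
    [[-0.06,0,0.016],[0,0,0],0.04]
  ]
}}

```text
time: 31.0
tool_pos: [0.4616, 0.0323, 0.1711]
tool_rot: [-3.138, -0.006, 1.277]
contact_force: [0.5, -0.9, -0.3]
opening: 0.04
grip_force: 0.0
```

```bash
python3 - <<'E'
from h import *
s=robot.observe();m=robot.camera_model('wrist');w=robot.read_camera('wrist').astype(int);print(s['tool_pos'],s['tool_rot'],s['contact_force'],s['time'])
sat=w[...,0]-w[...,2];v=w.sum(2)//3
for r in range(118,186,2): print(r,''.join('#' if sat[r,c]<38 and v[r,c]>90 else ('o' if sat[r,c]<38 else '.') for c in range(235,322)))
def pr(X):
    X=np.array(m['R'])@X+m['t'];h=np.hypot(X[0],X[1]);return (X[:2]/h*np.arctan2(h,X[2])*m['fx']+[m['cx'],m['cy']]).round(1)
yh=np.array([.2812,.9596,0]);xh=np.array([.9596,-.2812,0]);p=np.array([.4777,.0795,0]);Z=np.array([0,0,1.])
print('tabtop',pr(p+Z*.134))
for th in(0,.17,.4,.8,1.2): print(th,[pr(p+Z*.107+sx*xh*.02+r*(-np.sin(th)*yh-np.cos(th)*Z)).tolist() for sx in(-1,1) for r in(.012,.026)],'foot',pr(p+Z*.107+.036*(-np.sin(th)*yh-np.cos(th)*Z)))
E
```

```text
[0.46155673 0.03231404 0.17107502] [-3.13835149 -0.00603641  1.27745452] [ 0.53246159 -0.90548449 -0.30448406] 31.0
118 #######################################################################################
120 #######################################################################################
122 ......................ooooooooooooooooooooooooooooooooooooooooooooooo..................
124 .......................ooooooooooooooooooooooooooooooooooooooooooooo...................
126 ......................oooooooooooooooooooooooooooooooooooooooooooooo...................
128 ......................oooooooooooooooooooooooooooooooooooooooooooooo...................
130 .......................ooooooooooooooooooooooooooooooooooooooooooooo...................
132 ................................oooo##o#######ooo#o#o####oo............................
134 .................................#########################.............................
136 .................................#########################.............................
138 .................................#########################..
[... 1903 characters left out ...]
........................................................
182 .......................................................................................
184 .......................................................................................
tabtop [280.6 151.3]
0 [[256.1, 145.7], [257.2, 144.0], [304.4, 145.4], [303.2, 143.7]] foot [280.1 142.6]
0.17 [[256.2, 148.2], [257.3, 149.1], [304.4, 147.8], [303.2, 148.7]] foot [280.2 149.4]
0.4 [[256.2, 151.4], [257.3, 155.8], [304.5, 151.1], [303.3, 155.5]] foot [280.3 158.4]
0.8 [[256.0, 156.6], [257.1, 166.6], [304.7, 156.2], [303.7, 166.2]] foot [280.4 173. ]
1.2 [[255.8, 160.4], [256.6, 174.9], [305.1, 160.1], [304.5, 174.6]] foot [280.6 184.6]
```

The numeric check from the wrist camera shows the pin standing centred on the bar. The ring's side wires are tight beside it at about 0.15 rad from vertical, where the foot meets the shank, so the ring is closed. The robot is clear.

```bash
python3 -c "
from cell import robot
print(robot.hand_in())"
```

```text
the job is handed in; nothing more can be done
None
```

I pushed the bar home, seated the linchpin with its collar on the bar, closed the ring, released the pin and handed the job in at about 31 s; closing the ring drew the bar out about 2 mm, so I pushed it home again, and no result came back.

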